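# Sort the bench odds into their stacking trays and cover the rings

## Robot

A 6-joint arm with a two-finger parallel gripper is mounted at the origin on the work surface; the furniture and walls round the work are solid. World frame = base frame: x ahead of the robot, y to its left, z up, the work surface at z = 0. Lengths are in m, angles in rad, forces in N, time in s.
With the tool pointing down it reaches from about 0.35 to 0.775 m from the base axis. Payload 5.5 kg.
Tool frame: the origin (TCP) lies between the finger pads; the fingertips stand 19 mm ahead of it and the grasp point (between the pads) is the TCP; z points along the fingers, y is the line along which they close (so a half turn about z gives the same grasp; the last joint's range is limited). The gripper opens to 85 mm and grips with 20 to 120 N. Pads are 22 mm wide; open, the fingers measure 114 mm over their backs; the gripper's body (76 mm by 85 mm) begins 54 mm behind the grasp point. The pads swing forward as they close: fully open they stand 13 mm farther back than shut.
Start: joints at [1.206, 0.313, 0.046, 1.304, 0, 1.431], TCP at [0.128, 0.561, 0.25] pointing down, gripper open.
Joint ranges: [-2.76, 2.76], [-0.86, 1.69], [-1.03, 1.26], [-2.2, 2.34], [-1.47, 1.5], [-3.14, 3.14]. Speed limits (rad/s): [2.57, 2.57, 3.14, 3.14, 3.14, 3.14].

## Interface

Orientations are given as a unit quaternion [w, x, y, z].
In Python, from workcell import env gives the robot as it stands.
- The arm moves only by the tool carry_out, never from a script. Its argument "increments" is a list that holds one entry, the list of rows, each a list of 6 numbers: the shift along the tool's x, y, z each as a share of 50 cm, from -1 to 1, then the turn, a rotation vector about the tool's x, y, z each as a share of 2 pi rad, from -1 to 1. In form: [[[x, y, z, ax, ay, az], ...]]. A call has 1 to 5 rows; each row is the pose to reach, as a shift and turn from the pose commanded when the call began, along the tool's axes at that moment, turning the shorter way round; what a row does not reach only later rows make up. A row lasts 1/8 s, in which the tool goes at most 62.5 mm and 10.7 degrees, less where a joint would pass 70% of its speed; a pose out of reach is approached as far as the arm can. A call with a number of a shift or a turn outside -1 to 1 is refused whole. A call with a gripper value outside its range is refused whole. "jaw" is the closure, from 0 (fully open) to 1 (shut), set as the call begins (left out, the last holds). The fingers move at their own pace and stop on an object; "squeeze" is the grip in N (left out, the last holds). Time passes only in rows, so rows that repeat a pose let the fingers close. It gives the time, the measured TCP pose, the force, the opening and the grip force at its end, in the units of the state.
- env.get_state(): the state, without advancing time (a new reading comes with each control period).
- env.read_camera(name): name is "side" or "top"; returns a dict with "frame" (480x640x3 uint8, blue, green, red), "z_map" (480x640 float32, m along the optical axis (not along the pixel's ray), 0 where there is no reading), "intrinsics" (3x3 intrinsics, pixels), "R" (3x3) and "t" (3): a world point X has camera coordinates R X + t. Camera axes: x right, y down, z forward; pixel columns grow to the right and rows downward; lengths in m; the calibration is good to about 2 mm. A picture is of the moment at which its call begins.
- env.hand_in(): hands the job in; it is judged then, once.
Trained networks look in the newest picture that a camera, given by its name, has taken for a name from the list of things; names that differ only in an ending like _2 or _b are one class to them, and where a whole thing is asked for, a point or a joint stands for the part that bears it (a point fixed in the world has none). Each returns a list of dicts, best first, with "score" (0 to 1); they miss things now and then, are a little off and sometimes report something else, mostly with a low value. They report only what shows in the picture. A call takes as long as a camera call. They do not tell look-alikes from the thing itself.
- env.find_in(camera, name): "position" ([x, y, z] in m, in world coordinates, good to about 4 mm: the middle of the surface that is visible of it).
The state is a dict: "clock": time; "joint_pos": joint angles; "qvel": joint speeds; "tau": joint torques, N m; "tcp_pos": TCP position; "orientation": TCP orientation; "wrist_force": force on the tool from outside, world axes, zero at the start; "ft_torque": the same for the moment, N m; "finger_gap": finger opening in m; "grip_force": force on a finger pad.
Only numpy, scipy, OpenCV 4.12 (cv2) and the standard library are available. Lean on these libraries where they do the work, as an engineer would, in place of code of your own. Each camera call takes 0.05 s, during which the arm holds its last target. There are 200 camera calls.

## Task

Put the mixed handful away, each piece with its own kind, standing flat on the floor of its tray: the two loose rings into the tray that holds rings, the small soldering brick into the tray with the brick, the steel vee block (groove up) into the tray with the steel forming block. Then put the cover on the ring tray, cut corners over cut corners and fully down all round, so that no brick grit gets at the rings. Leave the flux dish and the roll of tape alone.

Things in the scene. Friction and masses are not known exactly. Their poses are not given: they have to be found in the camera images.
- large_ring: ring blank lying flat on the plywood bench board (on which all stands, its top at world z = 48 mm), bronze-brown, 25 mm outer diameter, 9 mm high. Origin: centre of its underside, z up; take it across its outside
- small_ring: ring blank lying flat, white metal, 22 mm outer diameter, 8 mm high. Origin: centre of its underside, z up; take it across its outside
- soldering_brick: small rough brown soldering brick (refractory), 33 mm (x) by 47 mm (y), 24 mm high. Origin: centre of its underside, z up; take it across the 33 mm
- steel_vee: dark grey steel vee block, 40 mm (x) by 42 mm (y), 50 mm high, standing with its vee groove upwards (the groove runs along y), 0.4 to 0.65 kg. Origin: centre of its underside, z up; take it across the 40 mm
- ring_tray: fixed grey open tray 136 (x) x 108 (y) x 16 mm high; both corners of its +x end cut 20 mm at 45 degrees, -x end square. Origin: centre of underside. Floor 3 mm thick; inside 122 x 94 mm at the floor, 117 x 89 at the rim (wall leans in). Told by its contents: two rings 20 mm across, 8 high, fixed near x = -46 mm, y = 22 and -16; floor free from x = -34 mm to the +x end
- brick_tray: tray of the same shape, size and frame as ring_tray (fixed, 16 mm high, floor 3 mm, cut corners at its +x end), told by its contents: one small brown soldering brick, 37 x 45 x 28 mm high, fixed at the square end; floor free from x = -18 mm to the +x end
- steel_tray: tray of the same shape, size and frame as ring_tray (fixed, 16 mm high, floor 3 mm, cut corners at its +x end), told by its contents: one steel forming block with a grooved top, 48 x 48 x 30 mm high, fixed at the square end; floor free from x = -9 mm to the +x end
- tray_cover: grey cover 136 (x) x 108 (y) mm, +x corners cut like the trays'. Origin: centre of skirt's lower edge. Skirt 8 mm deep, 131 x 103 inside; plate top z = 11; central grip bar 64 (x) x 14 (y) mm, up to z = 35. 0.13-0.2 kg. Goes over a tray's rim with 1.5 mm play (4 at first) only if cut corners match; fully down: origin 8 mm above the tray's, centres and x axes agreeing
- flux_dish: white round flux dish, 68 mm across, 28 mm high, a bystander to the right. Origin: centre of its underside
- tape_roll: small roll of paper tape lying flat, 42 mm across, 19 mm high, a bystander to the left. Origin: centre of its underside
Mind the look-alikes: they are no part of the job. What is shaped like the soldering_brick but orange or turquoise is not meant.

How it is judged:
By the outcome, as a careful person would: the job done as asked, in the order asked, and still so for the second after the job is handed in, with the robot touching nothing.
It also fails if it takes over 109 s, if anything falls off the work surface, if the arm or the gripper's body presses on something with over 40 N, if the wrist force passes 120 N, or if a joint passes its speed limit or range.

## Working session

There is one attempt and no reset: what is moved stays moved. The work goes in short steps, Python scripts to look and compute and a tool call to move; the robot and the scene stay as the last step left them, time stands still between calls to the robot, and variables do not carry over. Pictures are saved under pics/ and viewed, at most 14 in all, crops included, and the job is handed in when it is done.

Besides the shell and the picture viewer there is one more tool, called after ">>>" as a command line: name --argument value ..., lists and objects as JSON in quotes. carry_out: Moves the arm, as the interface text tells. Its arguments: {"type":"object","properties":{"increments":{"type":"array","items":{"type":"array","items":{"type":"array","items":{"type":"number","minimum":-1,"maximum":1}}}},"jaw":{"type":"number"},"squeeze":{"type":"number"}},"required":["increments"]}

```bash
ls; mkdir -p pics
python3 - <<'E'
from workcell import env
import cv2,numpy as np
print(env.get_state())
for n in("top","side"):
    c=env.read_camera(n); cv2.imwrite(f"pics/{n}0.png",c["frame"]); np.savez(f"{n}0.npz",**{k:np.array(v) for k,v in c.items()})
    print(n,c["intrinsics"],c["R"],c["t"])
    for t in "large_ring small_ring soldering_brick steel_vee ring_tray brick_tray steel_tray tray_cover flux_dish tape_roll".split():
        print(n,t,[(np.round(d["position"],3).tolist(),round(d["score"],2)) for d in env.find_in(n,t)[:3]])
E
```

```text
pics
{'clock': 0.0, 'joint_pos': array([1.20641261e+00, 3.13988959e-01, 4.49590581e-02, 1.30357800e+00,
       6.71035383e-06, 1.43118513e+00]), 'qvel': array([-0.00072107,  0.00151425,  0.00112834,  0.00018795,  0.00116215,
        0.0001324 ]), 'tau': array([-8.10156671e-04, -4.80623710e+01,  2.98536730e+01,  1.93646637e-02,
       -6.22366474e-05, -1.77813700e-06]), 'tcp_pos': array([0.12800086, 0.56008272, 0.24940719]), 'orientation': array([-2.29096453e-04,  1.12149780e-01,  9.93690901e-01, -8.76339918e-04]), 'wrist_force': array([ 0.38116559,  0.47655632, -0.24403163]), 'ft_torque': array([ 0.02448907, -0.06337313, -0.02947237]), 'grip_force': 0.0, 'finger_gap': 0.08531604214722303}
top [[514.41349302   0.         318.15075002]
 [  0.         514.41349302 240.62028272]
 [  0.           0.           1.        ]] [[ 0.01119833 -0.99990157 -0.00845227]
 [-0.98638636 -0.0096593  -0.16416046]
 [ 0.16406266  0.01017553 -0.98639744]] [0.01004808 0.44238412 1.12562376]
top large_ring []
top small_ring []
top soldering_brick [([0.441, -0.048, 0.07], 0.74), ([0.217, 0.369, 0.02], 0.6)]
t
[... 517 characters left out ...]
622944 -0.87876811]
 [ 0.04267663 -0.87775949 -0.47719701]] [0.41416677 0.0586811  1.10723871]
side large_ring [([0.425, 0.237, 0.054], 0.4)]
side small_ring [([0.439, 0.075, 0.048], 0.36)]
side soldering_brick [([0.221, 0.385, 0.022], 0.87), ([0.228, -0.304, 0.021], 0.69), ([0.436, -0.03, 0.068], 0.51)]
side steel_vee [([0.463, -0.211, 0.078], 0.8), ([0.422, 0.366, 0.065], 0.64)]
side ring_tray [([0.602, 0.087, 0.053], 0.83)]
side brick_tray [([0.609, -0.252, 0.055], 0.83)]
side steel_tray [([0.601, 0.278, 0.057], 0.57)]
side tray_cover [([0.593, -0.083, 0.054], 0.66)]
side flux_dish [([0.397, -0.338, 0.068], 0.81)]
side tape_roll [([0.422, 0.367, 0.066], 0.95), ([0.6, 0.085, 0.054], 0.52)]
```

View pics/top0.png

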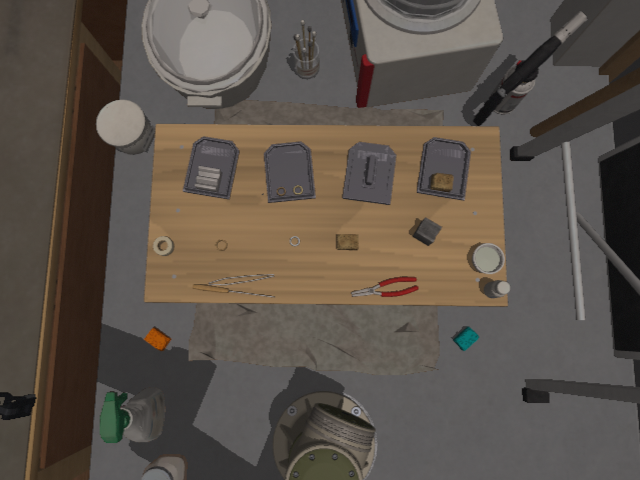

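View pics/side0.png

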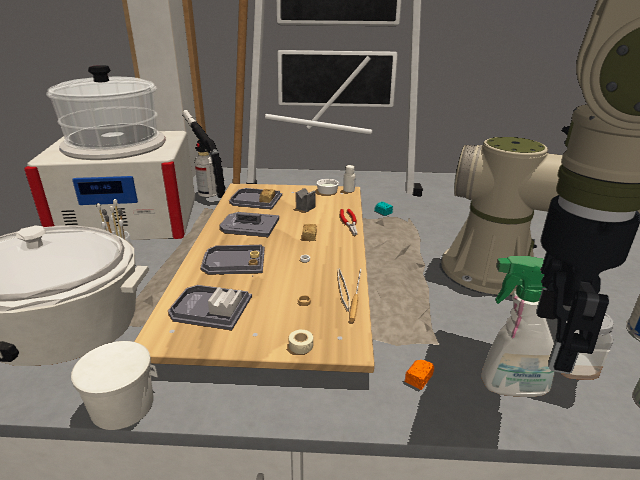

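The top view has the trays in a row at rows ~170: steel (210), ring (290), cover (369) and brick (444), with the cut corners up, which is +x. The loose pieces lie near row 240: large ring (222,245), small ring (294,241), brick (347,242), vee (426,232). The orange and turquoise look-alikes are off the board. Next I'll measure exact poses.

```bash
cat > meas.py <<'E'
import numpy as np,cv2
def cloud(d):
    K,R,t,z=d["intrinsics"],d["R"],d["t"],d["z_map"].astype(float)
    v,u=np.mgrid[:480,:640]; p=np.stack([(u-K[0,2])/K[0,0]*z,(v-K[1,2])/K[1,1]*z,z],-1)
    return (p-t)@R, z>0
def ortho(d,zp,x0,x1,y0,y1,s):  # rectified at plane zp; rows: -x, cols: -y ; s px per m
    X=np.arange(x1,x0,-1/s); Y=np.arange(y1,y0,-1/s)
    P=np.stack(np.broadcast_arrays(X[:,None],Y[None,:],zp),-1)@d["R"].T+d["t"]
    m=(P/P[...,2:])@d["intrinsics"].T
    return cv2.remap(d["frame"],m[...,0].astype(np.float32),m[...,1].astype(np.float32),cv2.INTER_CUBIC)
E
python3 - <<'E'
from meas import *
D={n:np.load(n+"0.npz") for n in("top","side")}
objs={"lring":(.425,.237,.03),"sring":(.439,.08,.03),"brick":(.438,-.04,.045),"vee":(.458,-.216,.05),
"steelT":(.603,.265,.085),"ringT":(.6,.088,.085),"cover":(.593,-.09,.085),"brickT":(.606,-.26,.085),"dish":(.398,-.35,.05),"tape":(.422,.364,.035)}
for n,d in D.items():
    P,ok=cloud(d)
    b=ok&(abs(P[...,0]-.5)<.01)&(abs(P[...,1])<.25); print(n,"board z",np.median(P[b][:,2]),P[b][:,2].std())
    for o,(x,y,r) in objs.items():
        m=ok&(abs(P[...,0]-x)<r)&(abs(P[...,1]-y)<r)&(P[...,2]>.0515)
        q=P[m]
        if len(q)<6: print(n,o,len(q));continue
        (c,s,a)=cv2.minAreaRect(q[:,:2].astype(np.float32)*1000)
        print(n,o,len(q),np.round(c,1),np.round(s,1),round(a,1),"zq",np.round(np.percentile(q[:,2],[5,50,95])*1000,1))
cv2.imwrite("pics/o1.png",ortho(D["top"],.056,.36,.69,-.35,.35,1140))
cv2.imwrite("pics/o2.png",ortho(D["side"],.056,.36,.69,-.35,.35,1140))
E
```

```text
top board z 0.04880562485257577 0.002245680622283118
top lring 126 [424.9 236.9] [58.5 60.3] 88.4 zq [51.6 53.1 60.8]
top sring 115 [438.3  79.5] [58.9 58.1] 1.2 zq [51.6 52.7 58.6]
top brick 479 [438.4 -39.8] [88.5 86.9] 0.6 zq [51.7 70.2 75.1]
top vee 651 [ 458.2 -215.9] [98.  98.4] 0.5 zq [ 51.7  88.  100.3]
top steelT 2266 [603.  264.9] [168.9 168.7] 0.4 zq [51.7 55.8 81.3]
top ringT 2108 [599.8  88.1] [169.2 169.8] 89.8 zq [51.7 53.8 65.1]
top cover 3014 [593.  -90.4] [169.6 168.9] 0.3 zq [52.4 59.8 80.8]
top brickT 2337 [ 605.  -259.9] [167.6 169.5] 0.2 zq [51.7 54.7 79.8]
top dish 987 [ 397.9 -349.8] [ 98.1 100. ] 0.6 zq [52.  64.2 78.4]
top tape 333 [423.  360.5] [65.7 60.1] 1.3 zq [52. 66. 70.]
side board z 0.046650893275069064 0.0010129535939453194
side lring 68 [427.1 233.3] [25.  25.2] 48.4 zq [51.9 54.6 56.9]
side sring 32 [438.7  69.5] [21.9 22.4] 37.3 zq [51.7 53.9 55.8]
side brick 199 [437.7 -45.9] [31.9 52.3] 3.3 zq [53.1 68.4 71.6]
side vee 361 [ 458.3 -220.1] [48.6 43.4] 55.9 zq [53.6 78.8 95.9]
side steelT 1746 [608.8 263. ] [109.8 136.9] 81.5 zq [52.4 61.  79.7]
side ringT 867 [599.  94.] [135.9 119.7] 6.2 zq [51.9 56.4 62.7]
side cover 1045 [597.9 -97.2] [114.  137.3] 82.7 zq [54.  58.  79.8]
side brickT 557 [ 612.5 -266.6] [109.3 137.5] 80.3 zq [52.2 59.2 77.4]
side dish 302 [ 395.1 -348.8] [69.6 81.2] 65.4 zq [54.6 66.4 85.5]
side tape 456 [423.8 360.6] [39.3 42.2] 4.7 zq [53.1 64.7 67. ]
```

View pics/o1.png

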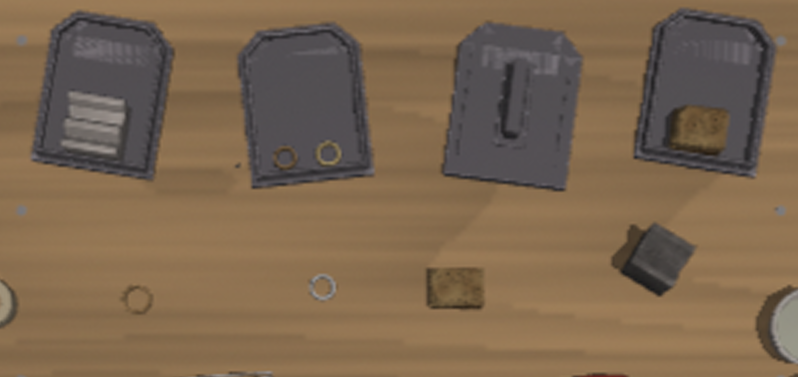

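```bash
cat > fit.py <<'E'
from meas import *
from scipy.optimize import minimize
def tray_poly(): return np.array([[-68,-54],[48,-54],[68,-34],[68,34],[48,54],[-68,54]])/1000.
def rect(a,b): return np.array([[-a,-b],[a,-b],[a,b],[-a,b]])/2000.
def sil(d,poly,h,x,y,th,z0):
    c,s=np.cos(th),np.sin(th); q=poly@np.array([[c,s],[-s,c]])+[x,y]
    P=np.vstack([np.c_[q,np.full(len(q),z0)],np.c_[q,np.full(len(q),z0+h)]])@d["R"].T+d["t"]
    p=(P/P[:,2:])@d["intrinsics"].T
    return cv2.convexHull(p[:,:2].astype(np.float32))
def fit(d,poly,h,g,z0=.048,r=40,mask=None):
    f=d["frame"].astype(int); 
    if mask is None: mask=((f[...,2]-f[...,0])<22)
    mask=mask.astype(np.uint8)
    S=8
    P=np.array([g[0],g[1],z0])@d["R"].T+d["t"]; p=(P/P[2])@d["intrinsics"].T
    u0,v0=int(p[0])-r*2,int(p[1])-r*2; n=r*4
    roi=cv2.medianBlur(mask[v0:v0+n,u0:u0+n]*255,3)
    roi=np.ascontiguousarray(roi)
    ll,lab=cv2.connectedComponents(roi); l=np.bincount(lab[lab>0]).argmax() if False else lab[n//2-2:n//2+3,n//2-2:n//2+3].max()
    roi=(lab==l).astype(np.float32)
    cs,_=cv2.findContours((roi*255).astype(np.uint8),cv2.RETR_EXTERNAL,cv2.CHAIN_APPROX_NONE)
    roi[:]=0; cv2.drawContours(roi,cs,-1,1,-1)
    def cost(v):
        H=sil(d,poly,h,v[0]/1000,v[1]/1000,v[2]/100,z0).reshape(-1,2)-[u0,v0]
        im=np.zeros((n*4,n*4),np.uint8); cv2.fillPoly(im,[np.round((H+.5)*4*16-8).astype(np.int32)],255,shift=4)
        im=cv2.resize(im,(n,n),interpolation=cv2.INTER_AREA)/255.
        return abs(im-roi).sum()
    best=min((minimize(cost,[g[0]*1000+a,g[1]*1000,g[2]*100],method="Nelder-Mead",options=dict(initial_simplex=np.array([[g[0]*1000+a,g[1]*1000,g[2]*100]]*4)+np.vstack([np.zeros(3),np.diag([6,6,8])]),xatol=.02,fatol=.05)) for a in(-4,0,4)),key=lambda r:r.fun)
    return best.x*[1,1,.01*180/np.pi],best.fun,roi.sum()
E
python3 - <<'E'
from fit import *
for n in("top","side"):
    d=dict(np.load(n+"0.npz"))
    for o,p,h,g in(("steelT",tray_poly(),.016,(.603,.265,-.15)),("ringT",tray_poly(),.016,(.6,.088,.1)),("cover",tray_poly(),.011,(.593,-.09,-.12)),("brickT",tray_poly(),.016,(.606,-.26,-.13)),
      ("vee",rect(40,42),.05,(.458,-.216,.5))):
        x,f,a=fit(d,p,h,g); print(n,o,np.round(x,1),round(f),a)
    P,ok=cloud(d)
    if n=="top":
      b=ok&(abs(P[...,0]-.5)<.02)&(abs(P[...,1])<.25); A=np.c_[P[b][:,:2],np.ones(b.sum())]; print("plane",np.linalg.lstsq(A,P[b][:,2],rcond=None)[0])
d=np.load("top0.npz");e=np.load("side0.npz")
R=lambda d,z,x,y,s=1500,w=.09:cv2.resize(ortho(d,z,x-w/2,x+w/2,y-w/2,y+w/2,s),(265,265),interpolation=cv2.INTER_CUBIC)
rows=[np.hstack([R(q,.098,.458,-.216),R(q,.072,.438,-.042),R(q,.056,.425,.236)]) for q in(d,e)]
cv2.imwrite("pics/c1.png",np.vstack(rows))
E
```

```text
top steelT [608.8 258.5  -8.6] 209 2637.0
top ringT [599.5  83.    6.4] 149 2655.0
top cover [598.5 -99.9  -7.4] 62 2738.0
top brickT [ 610.9 -268.6   -8.5] 171 2714.0
top vee [ 459.5 -221.6   59.6] 50 458.0
plane [-0.01712809 -0.00218649  0.05755059]
side steelT [608.7 262.8  -9.6] 689 2257.0
side ringT [598.1  87.1   9.2] 201 1654.0
side cover [597.2 -95.9  -5.9] 67 1109.0
side brickT [ 609.7 -264.4   -8.8] 292 646.0
side vee [ 459.3 -213.9   24.4] 60 352.0
```

View pics/c1.png

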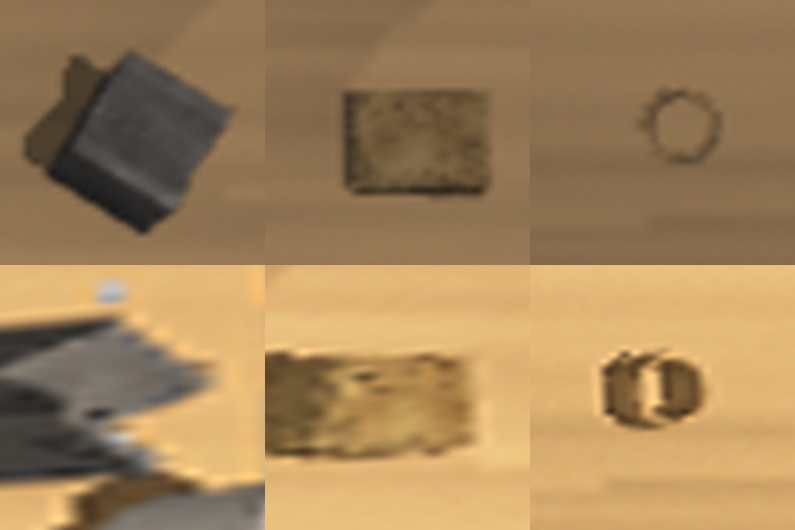

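The vee is turned about 30° (top-left crop), but which way the groove runs isn't clear. The brick is square to the axes with its long side along y.

Run:
```python
from fit import *
import fit
def sil2(d,poly,h,x,y,th,z0):
    c,s=np.cos(th),np.sin(th); M=np.array([[c,s],[-s,c]])
    k=np.array([127/136,99/108]); q=np.vstack([poly,poly,poly*k])@M+[x,y]; n=len(poly)
    P=np.c_[q,np.r_[np.full(n,z0),np.full(n,z0+.008),np.full(n,z0+.016)]]@d["R"].T+d["t"]
    return cv2.convexHull(((P/P[:,2:])@d["intrinsics"].T)[:,:2].astype(np.float32))
o=fit.sil
d=dict(np.load("top0.npz")); e=dict(np.load("side0.npz"))
for n,q in(("top",d),("side",e)):
  f=q["frame"].astype(int)
  for th in (10,16,22,28):
    print(n,th,end=" ")
    for nm,g in(("steelT",(.603,.265,-.15)),("ringT",(.6,.088,.1)),("brickT",(.606,-.26,-.13)),("cover",(.593,-.09,-.12))):
        fit.sil=sil2 if nm!="cover" else o
        x,ff,a=fit.fit(q,tray_poly(),.011,g,mask=(f[...,2]-f[...,0])<th); print(nm,np.round(x,1),round(ff),int(a),end="; ")
    print()
a=cv2.resize(d["frame"][212:252,402:452],(500,400),interpolation=cv2.INTER_CUBIC)
b=cv2.resize(e["frame"][182:218,288:322],(400,424),interpolation=cv2.INTER_CUBIC)[:400]
cv2.imwrite("pics/v.png",np.clip(np.hstack([a,b])[:,:800]*1.8,0,255))
P,ok=cloud(d); print(np.round(1000*P[216:246:2,410:444:2,2]).astype(int))
```

```text
top 10 steelT [619.6 261.4  -6.3] 2711 3; ringT [599.3  83.4   6.4] 129 2594; brickT [ 611.6 -269.4   -8.8] 125 2637; cover [ 598.4 -100.    -7.8] 116 2649; 
top 16 steelT [608.7 260.4  -8.9] 115 2618; ringT [600.2  83.2   6.7] 96 2625; brickT [ 611.8 -269.8   -9.1] 93 2673; cover [ 598.4 -100.1   -7.8] 75 2701; 
top 22 steelT [609.  259.9  -9. ] 97 2637; ringT [600.2  83.    6.7] 77 2655; brickT [ 611.8 -269.8   -9.2] 73 2714; cover [598.5 -99.9  -7.4] 62 2738; 
top 28 steelT [609.2 259.9  -8.9] 83 2654; ringT [599.7  83.2   6. ] 62 2682; brickT [ 611.7 -270.    -9.2] 67 2741; cover [ 598.5 -100.    -7.7] 57 2763; 
side 10 steelT [514.5 362.5  -0.6] 18328 22103; ringT [599.1  86.8   7.6] 136 1629; brickT [ 609.6 -265.    -9.8] 267 623; cover [596.9 -96.9  -6.7] 84 1091; 
side 16 steelT [ 685.  -259.   203.8] 2 2; ringT [598.5  87.4   8.2] 129 1637; brickT [ 610.2 -264.4   -7.3] 253 639; cover [598.4 -97.5  -8. ] 74 1098; 
side 22 steelT [608.6 262.4  -9.3] 541 2257; ringT [598.5  86.8   7.6] 115 1654; brickT [ 610.4 -263.4   -7.9] 248 646; cover [597.2 -95.9  -5.9] 67 1109; 
side 28
[... 916 characters left out ...]
 89   87   87   89   93
    91   51   50]
 [  50   47   71   83   94  101  103  100   96   93   88   88   86   83
    50   47   48]
 [  49   48   62   67   80   86   99   99  100  101   96   93   91   48
    52   51   47]
 [  48   48   50   50   62   73   82   93   94   99  103   96   98   48
    48   47   49]
 [  47   49   47   46   45   56   65   75   85   92   99   96  101   52
    46   52   50]
 [  52   50   50   49   47   46   47   59   68   78   88   98   48   48
    50   45   46]
 [  52   49   48   49   49   47   49   49   48   65   71   47   52   48
    46   51   49]][ WARN:0@4.851] global loadsave.cpp:1063 imwrite_ Unsupported depth image for selected encoder is fallbacked to CV_8U.
```

View pics/v.png

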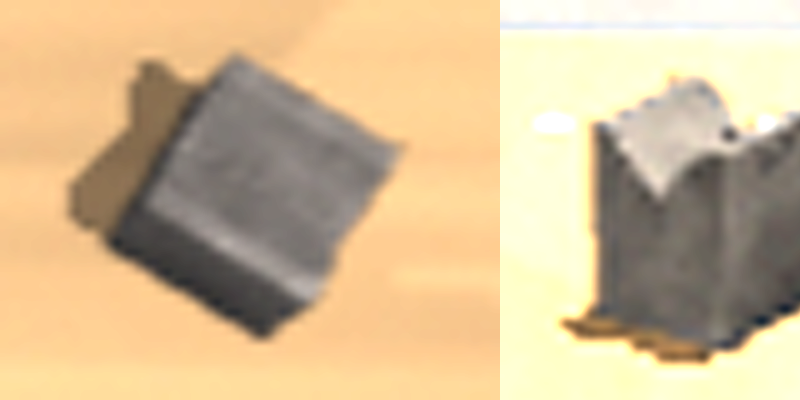

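```bash
cat > plan.py <<'E'
# usage: plan.py "x y z psi [rows]; ..."  (mm, deg; '~' keeps a value); psi = direction of tool y. Prints calls of <=5 rows.
import sys,json,os,numpy as np
from scipy.spatial.transform import Rotation as Ro
from workcell import env
def rot(psi):
    y=np.array([np.cos(psi),np.sin(psi),0]); z=np.array([0,0,-1.]); return Ro.from_matrix(np.c_[np.cross(y,z),y,z])
s=env.get_state()
if os.path.exists("cmd.json"): c=json.load(open("cmd.json")); p=np.array(c["p"]); R=Ro.from_quat(c["q"])
else: p=np.array([.128,.561,.25]); R=Ro.from_quat(np.roll(s["orientation"],-1))
q=Ro.from_quat(np.roll(s["orientation"],-1))
print("t",round(s["clock"],2),"meas-cmd mm",np.round((s["tcp_pos"]-p)*1e3,1),"deg",np.round(np.degrees((R.inv()*q).magnitude()),2),"q6",round(s["joint_pos"][5],2),"F",np.round(s["wrist_force"],1),"gap",round(s["finger_gap"]*1e3,1),"grip",round(s["grip_force"],1))
y=R.as_matrix()[:,1]; cur=[*(p*1e3),np.degrees(np.arctan2(y[1],y[0]))]
rows=[]
for seg in sys.argv[1].split(";") if len(sys.argv)>1 else []:
    w=seg.split(); t=[cur[i] if w[i]=="~" else float(w[i]) for i in range(4)]
    d=np.array(t)-cur; n=int(w[4]) if len(w)>4 else int(max(1,np.ceil(np.linalg.norm(d[:3])/50),np.ceil(abs(d[3])/10)))
    rows+=[np.array(cur)+d*(k+1)/n for k in range(n)]; cur=t
for i in range(0,len(rows),5):
    out=[]
    for t in rows[i:i+5]:
        T=rot(np.radians(t[3])); a=np.round(np.r_[R.inv().apply(t[:3]/1e3-p)/.5,(R.inv()*T).as_rotvec()/(2*np.pi)],4); out.append((a+0).tolist())
    print([out]); a=np.array(out[-1]); p=p+R.apply(a[:3]*.5); R=R*Ro.from_rotvec(a[3:]*2*np.pi)
json.dump(dict(p=p.tolist(),q=R.as_quat().tolist()),open("cmd.json","w"))
E
python3 plan.py "427 232 130 96.6; ~ ~ 69 ~ 3"
```

```text
t 1.1 meas-cmd mm [ 0.2 -0.4  0.3] deg 0.0 q6 1.43 F [ 0.5  1.  -1.2] gap 85.4 grip 0.0
[[[-0.073, -0.0508, 0.024, 0.0, 0.0, -0.0054], [-0.1459, -0.1016, 0.048, 0.0, 0.0, -0.0108], [-0.2189, -0.1524, 0.072, 0.0, 0.0, -0.0162], [-0.2919, -0.2033, 0.096, 0.0, 0.0, -0.0216], [-0.3648, -0.2541, 0.12, 0.0, 0.0, -0.0271]]]
[[[-0.0633, -0.0624, 0.024, 0.0, 0.0, -0.0054], [-0.1266, -0.1249, 0.048, 0.0, 0.0, -0.0108], [-0.1899, -0.1873, 0.072, 0.0, 0.0, -0.0162], [-0.2532, -0.2498, 0.096, 0.0, 0.0, -0.0216], [-0.3165, -0.3122, 0.12, 0.0, 0.0, -0.027]]]
[[[0.0, 0.0, 0.0406, 0.0, 0.0, 0.0], [0.0, 0.0, 0.0813, 0.0, 0.0, 0.0], [0.0, 0.0, 0.122, 0.0, 0.0, 0.0]]]
```

>>> carry_out --increments '[[[-0.073,-0.0508,0.024,0,0,-0.0054],[-0.1459,-0.1016,0.048,0,0,-0.0108],[-0.2189,-0.1524,0.072,0,0,-0.0162],[-0.2919,-0.2033,0.096,0,0,-0.0216],[-0.3648,-0.2541,0.12,0,0,-0.0271]]]' --jaw 0.5 --squeeze 30

```text
clock: 1.72
tcp_pos: [0.2786, 0.395, 0.1902]
orientation: [0.0, 0.027, 1.0, 0.0]
wrist_force: [0.5, -0.6, 0.5]
finger_gap: 0.0428
grip_force: 0.0
```

>>> carry_out --increments '[[[-0.0633,-0.0624,0.024,0,0,-0.0054],[-0.1266,-0.1249,0.048,0,0,-0.0108],[-0.1899,-0.1873,0.072,0,0,-0.0162],[-0.2532,-0.2498,0.096,0,0,-0.0216],[-0.3165,-0.3122,0.12,0,0,-0.027]]]'

```text
clock: 2.35
tcp_pos: [0.4282, 0.2304, 0.1302]
orientation: [0.0, -0.058, 0.998, 0.0]
wrist_force: [0.0, -0.1, 0.8]
finger_gap: 0.0429
grip_force: 0.0
```

>>> carry_out --increments '[[[0,0,0.0406,0,0,0],[0,0,0.0813,0,0,0],[0,0,0.122,0,0,0]]]'

```text
clock: 2.72
tcp_pos: [0.4275, 0.2314, 0.0688]
orientation: [0.0, -0.057, 0.998, 0.0]
wrist_force: [-0.1, -0.2, -0.5]
finger_gap: 0.0427
grip_force: 0.0
```

>>> carry_out --increments '[[[0,0,0,0,0,0],[0,0,0,0,0,0],[0,0,0,0,0,0],[0,0,0,0,0,0]]]' --jaw 1 --squeeze 30

```text
clock: 3.22
tcp_pos: [0.4277, 0.2318, 0.07]
orientation: [0.001, -0.058, 0.998, 0.0]
wrist_force: [-0.5, -0.3, -0.2]
finger_gap: 0.0227
grip_force: 29.4
```

```bash
python3 - <<'E'
import numpy as np
c,s=np.cos(np.radians(6.6)),np.sin(np.radians(6.6))
for n,(x,y),T in(("large",(30,0),(599.4,85.3)),("small",(-3,0),(599.4,85.3))): print(n,T[0]+c*x-s*y,T[1]+s*x+c*y)
E
python3 plan.py "~ ~ 130 ~ 2; 629 89 130 96.6; ~ ~ 72.5 ~ 4"
```

```text
large 629.2011829680118 88.748114514786
small 596.4198817031988 84.95518854852139
t 3.23 meas-cmd mm [ 0.7 -0.2  1. ] deg 0.08 q6 0.22 F [-0.5 -0.3 -0.2] gap 22.7 grip 29.4
[[[0.0, 0.0, -0.061, 0.0, 0.0, 0.0], [0.0, 0.0, -0.122, 0.0, 0.0, 0.0], [-0.0737, -0.0661, -0.122, 0.0, 0.0, 0.0], [-0.1474, -0.1322, -0.122, 0.0, 0.0, 0.0], [-0.2211, -0.1983, -0.122, 0.0, 0.0, 0.0]]]
[[[-0.0737, -0.0661, 0.0, 0.0, 0.0, 0.0], [-0.1474, -0.1322, 0.0, 0.0, 0.0, 0.0], [-0.1474, -0.1322, 0.0287, 0.0, 0.0, 0.0], [-0.1474, -0.1322, 0.0575, 0.0, 0.0, 0.0], [-0.1474, -0.1322, 0.0862, 0.0, 0.0, 0.0]]]
[[[0.0, 0.0, 0.0288, 0.0, 0.0, 0.0]]]
```

>>> carry_out --increments '[[[0,0,-0.061,0,0,0],[0,0,-0.122,0,0,0],[0,0,-0.122,0,0,0]]]'

```text
clock: 3.6
tcp_pos: [0.4291, 0.2323, 0.133]
orientation: [0.003, -0.058, 0.998, 0.001]
wrist_force: [0.8, 0.3, 0.3]
finger_gap: 0.0231
grip_force: 29.5
```

```bash
cat > snap.py <<'E'
import sys,cv2,numpy as np
from workcell import env
# snap.py name cam x y z halfpx scale [cam x y z halfpx scale]: crop round a world point
a=sys.argv[2:]; out=[]
for i in range(0,len(a),6):
    c=env.read_camera(a[i]); np.savez(sys.argv[1]+a[i]+".npz",**{k:np.array(v) for k,v in c.items()})
    P=np.array([float(v)/1000 for v in a[i+1:i+4]])@np.array(c["R"]).T+c["t"]; p=(P/P[2])@np.array(c["intrinsics"]).T
    h=int(a[i+4]); u,v=int(np.clip(p[0],h,639-h)),int(np.clip(p[1],h,479-h)); f=c["frame"][v-h:v+h,u-h:u+h]; print(a[i],u-h,v-h)
    out.append(cv2.resize(f,(400,400),interpolation=cv2.INTER_CUBIC))
cv2.imwrite("pics/"+sys.argv[1]+".png",np.hstack(out))
E
python3 snap.py g1 side 427 232 115 40 0 top 427 232 60 40 0
```

```text
side 264 232
top 179 204
```

View pics/g1.png

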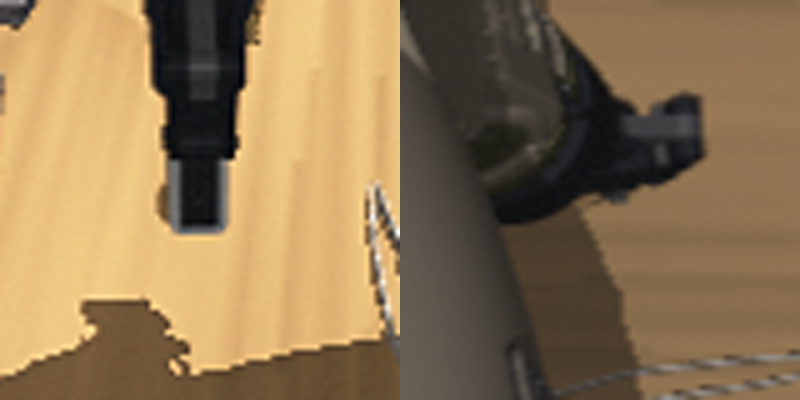

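>>> carry_out --increments '[[[-0.0737,-0.0661,0,0,0,0],[-0.1474,-0.1322,0,0,0,0],[-0.2211,-0.1983,0,0,0,0]]]'

```text
clock: 4.08
tcp_pos: [0.5486, 0.1449, 0.1288]
orientation: [-0.001, -0.058, 0.998, 0.0]
wrist_force: [0.2, 1.1, 0.3]
finger_gap: 0.023
grip_force: 29.5
```

>>> carry_out --increments '[[[-0.0737,-0.0661,0,0,0,0],[-0.1474,-0.1322,0,0,0,0],[-0.1474,-0.1322,0.0287,0,0,0],[-0.1474,-0.1322,0.0575,0,0,0],[-0.1474,-0.1322,0.0862,0,0,0]]]'

```text
clock: 4.7
tcp_pos: [0.6273, 0.0894, 0.0853]
orientation: [-0.001, -0.058, 0.998, 0.0]
wrist_force: [-0.4, 0.5, 0.3]
finger_gap: 0.0231
grip_force: 29.5
```

>>> carry_out --increments '[[[0,0,0.0288,0,0,0],[0,0,0.0288,0,0,0]]]'

```text
clock: 4.95
tcp_pos: [0.6281, 0.0892, 0.0717]
orientation: [-0.001, -0.058, 0.998, 0.0]
wrist_force: [-0.6, 0.2, 0.0]
finger_gap: 0.0229
grip_force: 31.3
```

```bash
python3 plan.py "~ ~ ~ ~ 2; ~ ~ 120 ~ 2; 439 69 120 96.6; ~ ~ 69 ~ 3"
```

```text
t 4.95 meas-cmd mm [-0.9  0.2 -0.7] deg 0.11 q6 -0.1 F [-0.6  0.2  0. ] gap 22.9 grip 31.3
[[[0.0, 0.0, 0.0, 0.0, 0.0, 0.0], [0.0, 0.0, 0.0, 0.0, 0.0, 0.0], [0.0, 0.0, -0.0475, 0.0, 0.0, 0.0], [0.0, 0.0, -0.095, 0.0, 0.0, 0.0], [0.0955, 0.001, -0.095, 0.0, 0.0, 0.0]]]
[[[0.0955, 0.001, 0.0, 0.0, 0.0, 0.0], [0.1911, 0.0019, 0.0, 0.0, 0.0, 0.0], [0.2866, 0.0029, 0.0, 0.0, 0.0, 0.0], [0.2866, 0.0029, 0.034, 0.0, 0.0, 0.0], [0.2866, 0.0029, 0.068, 0.0, 0.0, 0.0]]]
[[[0.0, 0.0, 0.034, 0.0, 0.0, 0.0]]]
```

>>> carry_out --increments '[[[0,0,0,0,0,0],[0,0,0,0,0,0],[0,0,-0.0475,0,0,0],[0,0,-0.095,0,0,0],[0.0955,0.001,-0.095,0,0,0]]]' --jaw 0.5

```text
clock: 5.58
tcp_pos: [0.5865, 0.0834, 0.1233]
orientation: [0.005, -0.057, 0.998, -0.0]
wrist_force: [-0.0, 0.2, 0.2]
finger_gap: 0.0423
grip_force: 0.0
```

>>> carry_out --increments '[[[0.0955,0.001,0,0,0,0],[0.1911,0.0019,0,0,0,0],[0.2866,0.0029,0,0,0,0],[0.2866,0.0029,0.034,0,0,0],[0.2866,0.0029,0.068,0,0,0]]]'

```text
clock: 6.2
tcp_pos: [0.4394, 0.0685, 0.087]
orientation: [0.001, -0.057, 0.998, -0.0]
wrist_force: [0.3, -0.5, -1.1]
finger_gap: 0.0427
grip_force: 0.0
```

>>> carry_out --increments '[[[0,0,0.034,0,0,0],[0,0,0.034,0,0,0]]]'

```text
clock: 6.45
tcp_pos: [0.4384, 0.0686, 0.0688]
orientation: [-0.001, -0.058, 0.998, 0.0]
wrist_force: [0.1, -0.2, 0.0]
finger_gap: 0.0427
grip_force: 0.0
```

>>> carry_out --increments '[[[0,0,0,0,0,0],[0,0,0,0,0,0],[0,0,0,0,0,0],[0,0,0,0,0,0]]]' --jaw 1

```text
clock: 6.95
tcp_pos: [0.4399, 0.0685, 0.0702]
orientation: [0.001, -0.058, 0.998, -0.0]
wrist_force: [-1.6, -0.6, 5.6]
finger_gap: 0.0192
grip_force: 29.6
```

```bash
python3 plan.py "~ ~ 120 ~ 2; 597 85 120 96.6 4; ~ ~ 72.5 ~ 4"; python3 snap.py g2 side 629 89 55 30 0 top 629 89 55 30 0
```

```text
t 6.95 meas-cmd mm [ 0.9 -0.5  1.2] deg 0.09 q6 -0.14 F [-1.6 -0.6  5.6] gap 19.2 grip 29.6
[[[0.0, 0.0, -0.051, 0.0, 0.0, 0.0], [0.0, 0.0, -0.102, 0.0, 0.0, 0.0], [-0.0794, -0.0011, -0.102, 0.0, 0.0, 0.0], [-0.1588, -0.0022, -0.102, 0.0, 0.0, 0.0], [-0.2382, -0.0034, -0.102, 0.0, 0.0, 0.0]]]
[[[-0.0794, -0.0011, 0.0, 0.0, 0.0, 0.0], [-0.0794, -0.0011, 0.0237, 0.0, 0.0, 0.0], [-0.0794, -0.0011, 0.0475, 0.0, 0.0, 0.0], [-0.0794, -0.0011, 0.0712, 0.0, 0.0, 0.0], [-0.0794, -0.0011, 0.095, 0.0, 0.0, 0.0]]]
side 189 228
top 256 128
```

View pics/g2.png

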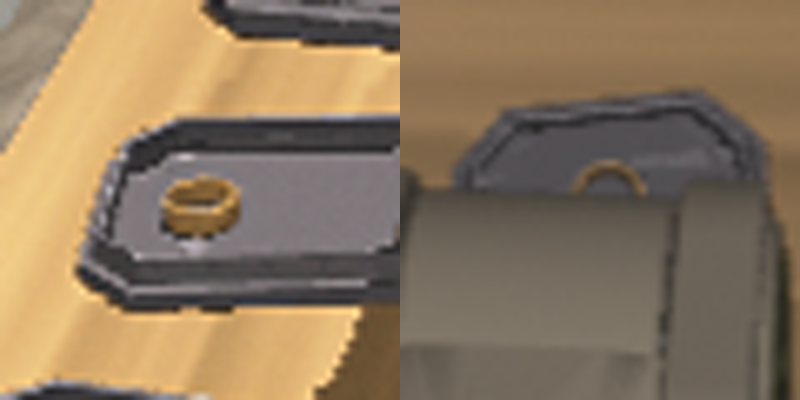

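The large ring is in the ring tray, near (200,205) in the left crop. On to the small ring.

>>> carry_out --increments '[[[0,0,-0.051,0,0,0],[0,0,-0.102,0,0,0],[-0.0794,-0.0011,-0.102,0,0,0],[-0.1588,-0.0022,-0.102,0,0,0],[-0.2382,-0.0034,-0.102,0,0,0]]]'

```text
clock: 7.68
tcp_pos: [0.5591, 0.0807, 0.1207]
orientation: [0.0, -0.058, 0.998, 0.0]
wrist_force: [0.3, -0.5, 0.5]
finger_gap: 0.0192
grip_force: 29.3
```

>>> carry_out --increments '[[[-0.0794,-0.0011,0,0,0,0],[-0.0794,-0.0011,0.0237,0,0,0],[-0.0794,-0.0011,0.0475,0,0,0],[-0.0794,-0.0011,0.0712,0,0,0],[-0.0794,-0.0011,0.095,0,0,0]]]'

```text
clock: 8.3
tcp_pos: [0.5962, 0.0846, 0.0722]
orientation: [-0.0, -0.058, 0.998, 0.0]
wrist_force: [-7.0, -0.1, 32.1]
finger_gap: 0.0195
grip_force: 33.8
```

>>> carry_out --increments '[[[0,0,0,0,0,0],[0,0,0,0,0,0]]]'

```text
clock: 8.55
tcp_pos: [0.5968, 0.0846, 0.0726]
orientation: [-0.0, -0.058, 0.998, 0.0]
wrist_force: [-0.0, 0.5, 0.0]
finger_gap: 0.0191
grip_force: 34.5
```

```bash
python3 plan.py "~ ~ ~ ~ 2; ~ ~ 130 ~ 2; 437 -47 130 1 10; ~ ~ 68 ~ 3"
```

```text
t 8.55 meas-cmd mm [-0.2 -0.4  0.2] deg 0.02 q6 -0.11 F [-0.   0.5  0. ] gap 19.1 grip 34.5
[[[0.0, 0.0, 0.0, 0.0, 0.0, 0.0], [0.0, 0.0, 0.0, 0.0, 0.0, 0.0], [0.0, 0.0, -0.0575, 0.0, 0.0, 0.0], [0.0, 0.0, -0.115, 0.0, 0.0, 0.0], [0.0348, -0.0225, -0.115, 0.0, 0.0, 0.0266]]]
[[[0.0306, -0.0281, 0.0, 0.0, 0.0, 0.0265], [0.0612, -0.0561, 0.0, 0.0, 0.0, 0.0531], [0.0918, -0.0841, 0.0, 0.0, 0.0, 0.0796], [0.1223, -0.1122, 0.0, 0.0, 0.0, 0.1062], [0.1529, -0.1402, 0.0, 0.0, 0.0, 0.1327]]]
[[[-0.0002, -0.0415, 0.0, 0.0, 0.0, 0.0266], [-0.0004, -0.083, -0.0001, 0.0, 0.0, 0.0531], [-0.0006, -0.1245, -0.0001, 0.0, 0.0, 0.0797], [-0.0008, -0.166, -0.0001, 0.0, 0.0, 0.1062], [-0.0008, -0.166, 0.0413, 0.0, 0.0, 0.1062]]]
[[[0.0, 0.0, 0.0413, 0.0, 0.0, 0.0], [0.0, 0.0, 0.0826, 0.0, 0.0, 0.0]]]
```

>>> carry_out --increments '[[[0,0,0,0,0,0],[0,0,0,0,0,0],[0,0,-0.0575,0,0,0],[0,0,-0.115,0,0,0],[0.0348,-0.0225,-0.115,0,0,0.0266]]]' --jaw 0.5

```text
clock: 9.18
tcp_pos: [0.5839, 0.0717, 0.1332]
orientation: [0.003, 0.028, 1.0, 0.0]
wrist_force: [-0.3, 0.1, 0.6]
finger_gap: 0.0423
grip_force: 0.0
```

>>> carry_out --increments '[[[0.0306,-0.0281,0,0,0,0.0265],[0.0612,-0.0561,0,0,0,0.0531],[0.0918,-0.0841,0,0,0,0.0796],[0.1223,-0.1122,0,0,0,0.1062],[0.1529,-0.1402,0,0,0,0.1327]]]' --jaw 0.38

```text
clock: 9.8
tcp_pos: [0.5008, 0.0049, 0.1304]
orientation: [0.0, 0.431, 0.902, 0.0]
wrist_force: [0.1, 0.8, 0.2]
finger_gap: 0.053
grip_force: 0.0
```

>>> carry_out --increments '[[[-0.0002,-0.0415,0,0,0,0.0266],[-0.0004,-0.083,-0.0001,0,0,0.0531],[-0.0006,-0.1245,-0.0001,0,0,0.0797],[-0.0008,-0.166,-0.0001,0,0,0.1062],[-0.0008,-0.166,0.0413,0,0,0.1062]]]'

```text
clock: 10.42
tcp_pos: [0.4376, -0.0484, 0.1108]
orientation: [0.001, 0.702, 0.712, 0.001]
wrist_force: [0.6, 0.2, -1.0]
finger_gap: 0.0528
grip_force: 0.0
```

>>> carry_out --increments '[[[0,0,0.0413,0,0,0],[0,0,0.0826,0,0,0],[0,0,0.0826,0,0,0]]]'

```text
clock: 10.8
tcp_pos: [0.4359, -0.0471, 0.0673]
orientation: [-0.001, 0.701, 0.713, -0.001]
wrist_force: [-0.2, 0.6, -0.6]
finger_gap: 0.0526
grip_force: 0.0
```

>>> carry_out --increments '[[[0,0,0,0,0,0],[0,0,0,0,0,0],[0,0,0,0,0,0],[0,0,0,0,0,0]]]' --jaw 1 --squeeze 40

```text
clock: 11.3
tcp_pos: [0.4381, -0.0477, 0.0693]
orientation: [0.001, 0.701, 0.713, 0.001]
wrist_force: [-0.3, -0.2, 6.5]
finger_gap: 0.0319
grip_force: 41.2
```

```bash
python3 plan.py "~ ~ 130 ~ 2; 627.5 -270 130 81 9; ~ ~ 72 ~ 5"; python3 snap.py g3 side 600 85 55 35 0 top 437 -47 60 40 0
```

```text
t 11.3 meas-cmd mm [ 1.1 -0.6  1.2] deg 0.12 q6 1.26 F [-0.3 -0.2  6.5] gap 31.9 grip 41.2
[[[0.0, 0.0, -0.062, 0.0, 0.0, 0.0], [0.0, 0.0, -0.124, 0.0, 0.0, 0.0], [-0.0503, 0.0415, -0.124, 0.0, 0.0, -0.0247], [-0.1006, 0.0829, -0.124, 0.0, 0.0, -0.0494], [-0.1509, 0.1244, -0.124, 0.0, 0.0, -0.0741]]]
[[[-0.0635, 0.0144, 0.0, 0.0, 0.0, -0.0246], [-0.1271, 0.0289, 0.0, 0.0, 0.0, -0.0493], [-0.1906, 0.0433, 0.0, 0.0, 0.0, -0.074], [-0.2541, 0.0578, 0.0, 0.0, 0.0, -0.0987], [-0.3177, 0.0723, 0.0, 0.0, 0.0, -0.1234]]]
[[[-0.0555, -0.0342, 0.0, 0.0, 0.0, -0.0247], [-0.0555, -0.0342, 0.0232, 0.0, 0.0, -0.0247], [-0.0555, -0.0342, 0.0464, 0.0, 0.0, -0.0247], [-0.0555, -0.0342, 0.0696, 0.0, 0.0, -0.0247], [-0.0555, -0.0342, 0.0928, 0.0, 0.0, -0.0247]]]
[[[0.0, 0.0, 0.0232, 0.0, 0.0, 0.0]]]
side 197 222
top 305 201
```

View pics/g3.png

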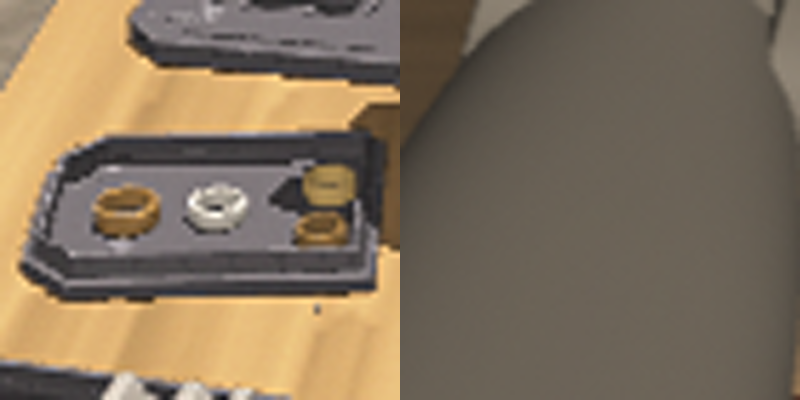

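Both rings lie flat in the ring tray, at (125,212) and (215,207) in the left crop. The brick is gripped.

>>> carry_out --increments '[[[0,0,-0.062,0,0,0],[0,0,-0.124,0,0,0],[-0.0503,0.0415,-0.124,0,0,-0.0247],[-0.1006,0.0829,-0.124,0,0,-0.0494],[-0.1509,0.1244,-0.124,0,0,-0.0741]]]'

```text
clock: 12.02
tcp_pos: [0.5013, -0.1224, 0.1305]
orientation: [0.0, 0.515, 0.857, 0.0]
wrist_force: [0.3, 0.1, 0.6]
finger_gap: 0.0319
grip_force: 40.4
```

>>> carry_out --increments '[[[-0.0635,0.0144,0,0,0,-0.0246],[-0.1271,0.0289,0,0,0,-0.0493],[-0.1906,0.0433,0,0,0,-0.074],[-0.2541,0.0578,0,0,0,-0.0987],[-0.3177,0.0723,0,0,0,-0.1234]]]'

```text
clock: 12.65
tcp_pos: [0.607, -0.2464, 0.13]
orientation: [-0.0, 0.153, 0.988, 0.0]
wrist_force: [-0.5, 0.1, -0.4]
finger_gap: 0.032
grip_force: 40.4
```

>>> carry_out --increments '[[[-0.0555,-0.0342,0,0,0,-0.0247],[-0.0555,-0.0342,0.0232,0,0,-0.0247],[-0.0555,-0.0342,0.0464,0,0,-0.0247],[-0.0555,-0.0342,0.0696,0,0,-0.0247],[-0.0555,-0.0342,0.0928,0,0,-0.0247]]]'

```text
clock: 13.28
tcp_pos: [0.6271, -0.2696, 0.083]
orientation: [-0.0, 0.078, 0.997, 0.0]
wrist_force: [-0.3, 0.1, -1.1]
finger_gap: 0.032
grip_force: 40.4
```

>>> carry_out --increments '[[[0,0,0.0232,0,0,0],[0,0,0.0232,0,0,0]]]'

```text
clock: 13.52
tcp_pos: [0.6276, -0.2701, 0.0719]
orientation: [-0.0, 0.078, 0.997, 0.0]
wrist_force: [0.1, 0.6, -0.2]
finger_gap: 0.0318
grip_force: 41.8
```

```bash
python3 plan.py "~ ~ ~ ~ 2; ~ ~ 150 ~ 3; 459.4 -219 150 149.6 10; ~ ~ 72 ~ 4"
```

```text
t 13.53 meas-cmd mm [ 0.1 -0.1 -0.1] deg 0.01 q6 -0.37 F [ 0.1  0.6 -0.2] gap 31.8 grip 41.8
[[[0.0, 0.0, 0.0, 0.0, 0.0, 0.0], [0.0, 0.0, 0.0, 0.0, 0.0, 0.0], [0.0, 0.0, -0.052, 0.0, 0.0, 0.0], [0.0, 0.0, -0.104, 0.0, 0.0, 0.0], [0.0, 0.0, -0.156, 0.0, 0.0, 0.0]]]
[[[0.0348, 0.0048, 0.0, 0.0, 0.0, -0.0191], [0.0696, 0.0097, 0.0, 0.0, 0.0, -0.0381], [0.1044, 0.0145, 0.0, 0.0, 0.0, -0.0572], [0.1392, 0.0193, 0.0, 0.0, 0.0, -0.0762], [0.174, 0.0241, 0.0, 0.0, 0.0, -0.0953]]]
[[[0.026, 0.0236, 0.0, 0.0, 0.0, -0.019], [0.0521, 0.0472, 0.0, 0.0, 0.0, -0.0381], [0.0781, 0.0708, 0.0, 0.0, 0.0, -0.0571], [0.1041, 0.0944, 0.0, 0.0, 0.0, -0.0762], [0.1302, 0.118, 0.0, 0.0, 0.0, -0.0952]]]
[[[0.0, 0.0, 0.039, 0.0, 0.0, 0.0], [0.0, 0.0, 0.078, 0.0, 0.0, 0.0], [0.0, 0.0, 0.117, 0.0, 0.0, 0.0], [0.0, 0.0, 0.156, 0.0, 0.0, 0.0]]]
```

>>> carry_out --increments '[[[0,0,0,0,0,0],[0,0,0,0,0,0],[0,0,-0.052,0,0,0],[0,0,-0.104,0,0,0],[0,0,-0.156,0,0,0]]]' --jaw 0.46

```text
clock: 14.15
tcp_pos: [0.6277, -0.2705, 0.1511]
orientation: [0.0, 0.078, 0.997, 0.0]
wrist_force: [0.1, 0.9, -0.3]
finger_gap: 0.046
grip_force: 0.0
```

>>> carry_out --increments '[[[0.0348,0.0048,0,0,0,-0.0191],[0.0696,0.0097,0,0,0,-0.0381],[0.1044,0.0145,0,0,0,-0.0572],[0.1392,0.0193,0,0,0,-0.0762],[0.174,0.0241,0,0,0,-0.0953]]]' --jaw 0.2

```text
clock: 14.78
tcp_pos: [0.5432, -0.2448, 0.1505]
orientation: [0.0, -0.221, 0.975, -0.0]
wrist_force: [0.5, 0.6, -0.8]
finger_gap: 0.0682
grip_force: 0.0
```

>>> carry_out --increments '[[[0.026,0.0236,0,0,0,-0.019],[0.0521,0.0472,0,0,0,-0.0381],[0.0781,0.0708,0,0,0,-0.0571],[0.1041,0.0944,0,0,0,-0.0762],[0.1302,0.118,0,0,0,-0.0952]]]'

```text
clock: 15.4
tcp_pos: [0.4591, -0.2193, 0.1505]
orientation: [0.0, -0.499, 0.867, -0.0]
wrist_force: [-0.3, -0.5, -0.2]
finger_gap: 0.0686
grip_force: 0.0
```

>>> carry_out --increments '[[[0,0,0.039,0,0,0],[0,0,0.078,0,0,0],[0,0,0.117,0,0,0],[0,0,0.156,0,0,0],[0,0,0.156,0,0,0]]]'

```text
clock: 16.02
tcp_pos: [0.4585, -0.2187, 0.0712]
orientation: [-0.001, -0.497, 0.868, 0.001]
wrist_force: [0.8, 0.5, -0.3]
finger_gap: 0.0681
grip_force: 0.0
```

>>> carry_out --increments '[[[0,0,0,0,0,0],[0,0,0,0,0,0],[0,0,0,0,0,0],[0,0,0,0,0,0],[0,0,0,0,0,0]]]' --jaw 1 --squeeze 80

```text
clock: 16.65
tcp_pos: [0.4605, -0.22, 0.0735]
orientation: [0.001, -0.497, 0.868, -0.001]
wrist_force: [-0.6, 0.2, 5.5]
finger_gap: 0.0389
grip_force: 81.1
```

```bash
python3 snap.py g4 side 627 -270 60 30 0 top 627 -270 55 40 0; python3 plan.py
```

```text
side 219 164
top 403 120
t 16.75 meas-cmd mm [ 1.1 -1.   1.5] deg 0.14 q6 -1.64 F [-0.8  0.7  5.2] gap 39.1 grip 81.1
```

View pics/g4.png

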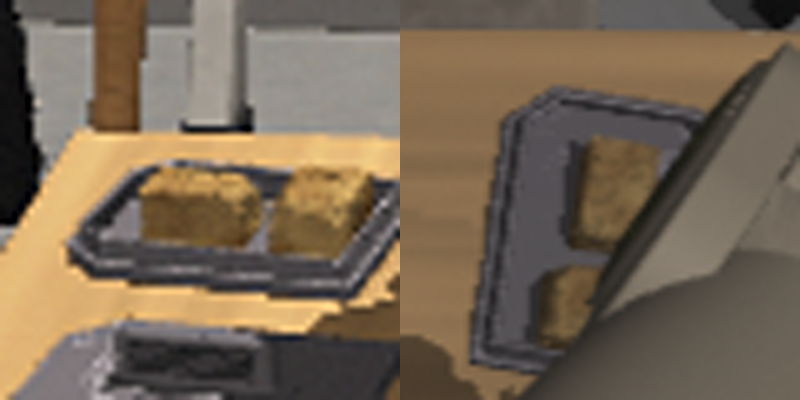

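```bash
python3 plan.py "~ ~ 150 ~ 4; 629 258 150 80.9 13; ~ ~ 75.5 ~ 7; ~ ~ ~ ~ 1"
```

```text
t 16.75 meas-cmd mm [ 1.1 -1.   1.5] deg 0.14 q6 -1.64 F [-0.8  0.7  5.2] gap 39.1 grip 81.1
[[[0.0, 0.0, -0.039, 0.0, 0.0, 0.0], [0.0, 0.0, -0.078, 0.0, 0.0, 0.0], [0.0, 0.0, -0.117, 0.0, 0.0, 0.0], [0.0, 0.0, -0.156, 0.0, 0.0, 0.0], [-0.0765, 0.0146, -0.156, 0.0, 0.0, 0.0147]]]
[[[-0.0748, 0.0217, 0.0, 0.0, 0.0, 0.0147], [-0.1496, 0.0433, 0.0, 0.0, 0.0, 0.0293], [-0.2245, 0.065, 0.0, 0.0, 0.0, 0.044], [-0.2993, 0.0866, 0.0, 0.0, 0.0, 0.0587], [-0.3741, 0.1082, 0.0001, 0.0, 0.0, 0.0734]]]
[[[-0.0574, 0.0527, 0.0, 0.0, 0.0, 0.0146], [-0.1147, 0.1054, 0.0, 0.0, 0.0, 0.0293], [-0.1721, 0.1581, 0.0, 0.0, 0.0, 0.044], [-0.2295, 0.2107, 0.0, 0.0, 0.0, 0.0587], [-0.2869, 0.2634, 0.0, 0.0, 0.0, 0.0733]]]
[[[-0.0279, 0.0727, 0.0, 0.0, 0.0, 0.0147], [-0.0559, 0.1454, 0.0, 0.0, 0.0, 0.0294], [-0.0559, 0.1454, 0.0213, 0.0, 0.0, 0.0294], [-0.0559, 0.1454, 0.0426, 0.0, 0.0, 0.0294], [-0.0559, 0.1454, 0.0638, 0.0, 0.0, 0.0294]]]
[[[0.0, 0.0, 0.0213, 0.0, 0.0, 0.0], [0.0, 0.0, 0.0426, 0.0, 0.0, 0.0], [0.0, 0.0, 0.0639, 0.0, 0.0, 0.0], [0.0, 0.0, 0.0852, 0.0, 0.0, 0.0], [0.0, 0.0, 0.0852, 0.0, 0.0, 0.0]]]
```

>>> carry_out --increments '[[[0,0,-0.039,0,0,0],[0,0,-0.078,0,0,0],[0,0,-0.117,0,0,0],[0,0,-0.156,0,0,0],[-0.0765,0.0146,-0.156,0,0,0.0147]]]'

```text
clock: 17.38
tcp_pos: [0.4732, -0.1845, 0.1514]
orientation: [0.0, -0.453, 0.891, -0.001]
wrist_force: [1.2, 0.1, -4.8]
finger_gap: 0.039
grip_force: 81.3
```

>>> carry_out --increments '[[[-0.0748,0.0217,0,0,0,0.0147],[-0.1496,0.0433,0,0,0,0.0293],[-0.2245,0.065,0,0,0,0.044],[-0.2993,0.0866,0,0,0,0.0587],[-0.3741,0.1082,0.0001,0,0,0.0734]]]'

```text
clock: 18.0
tcp_pos: [0.5373, 0.0021, 0.1493]
orientation: [-0.001, -0.239, 0.971, 0.0]
wrist_force: [0.2, 0.2, -5.2]
finger_gap: 0.0392
grip_force: 81.1
```

>>> carry_out --increments '[[[-0.0574,0.0527,0,0,0,0.0146],[-0.1147,0.1054,0,0,0,0.0293],[-0.1721,0.1581,0,0,0,0.044],[-0.2295,0.2107,0,0,0,0.0587],[-0.2869,0.2634,0,0,0,0.0733]]]'

```text
clock: 18.62
tcp_pos: [0.6025, 0.1853, 0.149]
orientation: [-0.001, -0.011, 1.0, -0.0]
wrist_force: [0.9, 0.5, -5.4]
finger_gap: 0.039
grip_force: 81.1
```

>>> carry_out --increments '[[[-0.0279,0.0727,0,0,0,0.0147],[-0.0559,0.1454,0,0,0,0.0294],[-0.0559,0.1454,0.0213,0,0,0.0294],[-0.0559,0.1454,0.0426,0,0,0.0294],[-0.0559,0.1454,0.0638,0,0,0.0294]]]'

```text
clock: 19.25
tcp_pos: [0.6283, 0.2564, 0.1168]
orientation: [-0.001, 0.08, 0.997, -0.0]
wrist_force: [-0.6, 0.2, -4.7]
finger_gap: 0.0388
grip_force: 81.9
```

>>> carry_out --increments '[[[0,0,0.0213,0,0,0],[0,0,0.0426,0,0,0],[0,0,0.0639,0,0,0],[0,0,0.0852,0,0,0],[0,0,0.0852,0,0,0]]]'

```text
clock: 19.88
tcp_pos: [0.6294, 0.2577, 0.0765]
orientation: [0.0, 0.079, 0.997, 0.0]
wrist_force: [-0.9, -0.6, -0.1]
finger_gap: 0.0386
grip_force: 82.5
```

```bash
python3 plan.py "~ ~ ~ ~ 2; ~ ~ 150 ~ 3"
```

```text
t 19.88 meas-cmd mm [ 0.4 -0.3  1. ] deg 0.06 q6 0.43 F [-0.9 -0.6 -0.1] gap 38.6 grip 82.5
[[[0.0, 0.0, 0.0, 0.0, 0.0, 0.0], [0.0, 0.0, 0.0, 0.0, 0.0, 0.0], [0.0, 0.0, -0.0497, 0.0, 0.0, 0.0], [0.0, 0.0, -0.0993, 0.0, 0.0, 0.0], [0.0, 0.0, -0.149, 0.0, 0.0, 0.0]]]
```

>>> carry_out --increments '[[[0,0,0,0,0,0],[0,0,0,0,0,0],[0,0,-0.0497,0,0,0],[0,0,-0.0993,0,0,0],[0,0,-0.149,0,0,0]]]' --jaw 0.4

```text
clock: 20.5
tcp_pos: [0.6295, 0.2577, 0.1513]
orientation: [0.0, 0.079, 0.997, 0.0]
wrist_force: [-0.0, -0.3, -1.0]
finger_gap: 0.0515
grip_force: 0.0
```

```bash
python3 snap.py g5 side 629 258 75 40 0 top 600 85 55 40 0
python3 - <<'E'
# gray bar on cover from top: depth cloud above 70 mm
from meas import *
for n in("top","side"):
    d=np.load(n+"0.npz"); P,ok=cloud(d)
    m=ok&(abs(P[...,0]-.598)<.05)&(abs(P[...,1]+.1)<.03)&(P[...,2]>.074)&(P[...,2]<.095); q=P[m]
    print(n,len(q),[np.round(v,1) for v in cv2.minAreaRect((q[:,:2]*1000).astype(np.float32))],np.round(q.mean(0)*1e3,1))
E
python3 plan.py "598 -98 150 82.5 12; ~ ~ 82 ~ 4"
```

```text
side 157 253
top 247 130
top 187 [array([ 597.3, -101. ]), array([14.5, 63.3]), np.float64(83.0)] [ 596.9 -100.8   82.5]
side 111 [array([597.4, -97.5]), array([20.1, 62.3]), np.float64(80.1)] [597.2 -94.7  79.1]
t 20.6 meas-cmd mm [2.4 0.2 4. ] deg 0.39 q6 0.43 F [-0.6  0.1 -0. ] gap 51.1 grip 0.0
[[[-0.0043, -0.0594, 0.0, 0.0, 0.0, -0.0004], [-0.0086, -0.1188, 0.0, 0.0, 0.0, -0.0007], [-0.0129, -0.1782, 0.0, 0.0, 0.0, -0.0011], [-0.0171, -0.2376, 0.0, 0.0, 0.0, -0.0015], [-0.0214, -0.297, 0.0, 0.0, 0.0, -0.0019]]]
[[[-0.0036, -0.0595, 0.0, 0.0, 0.0, -0.0003], [-0.0072, -0.1189, 0.0, 0.0, 0.0, -0.0007], [-0.0108, -0.1784, 0.0, 0.0, 0.0, -0.0011], [-0.0143, -0.2378, 0.0, 0.0, 0.0, -0.0014], [-0.0179, -0.2973, 0.0, 0.0, 0.0, -0.0018]]]
[[[-0.0029, -0.0595, 0.0, 0.0, 0.0, -0.0004], [-0.0058, -0.119, -0.0001, 0.0, 0.0, -0.0007], [-0.0058, -0.119, 0.0339, 0.0, 0.0, -0.0007], [-0.0058, -0.119, 0.0679, 0.0, 0.0, -0.0007], [-0.0058, -0.119, 0.1019, 0.0, 0.0, -0.0007]]]
[[[0.0, 0.0, 0.034, 0.0, 0.0, 0.0]]]
```

View pics/g5.png

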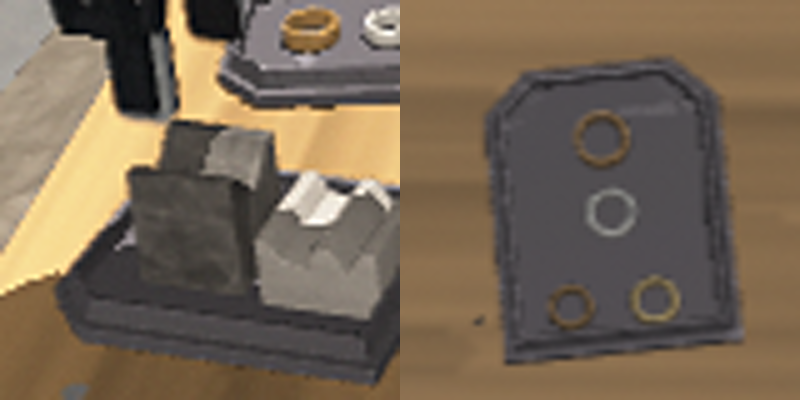

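The vee stands in the steel tray with its groove up, and both rings lie flat in the ring tray in the top view. Now the cover.

>>> carry_out --increments '[[[-0.0043,-0.0594,0,0,0,-0.0004],[-0.0086,-0.1188,0,0,0,-0.0007],[-0.0129,-0.1782,0,0,0,-0.0011],[-0.0171,-0.2376,0,0,0,-0.0015],[-0.0214,-0.297,0,0,0,-0.0019]]]'

```text
clock: 21.22
tcp_pos: [0.6158, 0.1083, 0.1491]
orientation: [-0.0, 0.073, 0.997, -0.0]
wrist_force: [-0.1, -0.2, 0.5]
finger_gap: 0.0512
grip_force: 0.0
```

>>> carry_out --increments '[[[-0.0036,-0.0595,0,0,0,-0.0003],[-0.0072,-0.1189,0,0,0,-0.0007],[-0.0108,-0.1784,0,0,0,-0.0011],[-0.0143,-0.2378,0,0,0,-0.0014],[-0.0179,-0.2973,0,0,0,-0.0018]]]'

```text
clock: 21.85
tcp_pos: [0.6029, -0.04, 0.1492]
orientation: [-0.0, 0.068, 0.998, 0.0]
wrist_force: [0.4, 0.5, -0.6]
finger_gap: 0.0512
grip_force: 0.0
```

>>> carry_out --increments '[[[-0.0029,-0.0595,0,0,0,-0.0004],[-0.0058,-0.119,-0.0001,0,0,-0.0007],[-0.0058,-0.119,0.0339,0,0,-0.0007],[-0.0058,-0.119,0.0679,0,0,-0.0007],[-0.0058,-0.119,0.1019,0,0,-0.0007]]]'

```text
clock: 22.48
tcp_pos: [0.5978, -0.098, 0.0976]
orientation: [-0.001, 0.065, 0.998, 0.0]
wrist_force: [0.1, -0.3, 0.3]
finger_gap: 0.051
grip_force: 0.0
```

>>> carry_out --increments '[[[0,0,0.034,0,0,0],[0,0,0.034,0,0,0]]]'

```text
clock: 22.72
tcp_pos: [0.5969, -0.0976, 0.0802]
orientation: [-0.002, 0.065, 0.998, 0.0]
wrist_force: [0.1, -1.1, -0.1]
finger_gap: 0.0516
grip_force: 0.0
```

>>> carry_out --increments '[[[0,0,0,0,0,0],[0,0,0,0,0,0],[0,0,0,0,0,0],[0,0,0,0,0,0],[0,0,0,0,0,0]]]' --jaw 1 --squeeze 60

```text
clock: 23.35
tcp_pos: [0.5989, -0.0986, 0.0834]
orientation: [0.001, 0.066, 0.998, -0.0]
wrist_force: [-0.7, 1.0, 6.1]
finger_gap: 0.0124
grip_force: 61.0
```

```bash
python3 plan.py
python3 - <<'E'
from workcell import env
s=env.get_state();print(s["tcp_pos"],s["orientation"])
E
```

```text
t 23.35 meas-cmd mm [ 1.  -0.6  1.4] deg 0.12 q6 -0.16 F [-0.7  1.   6.1] gap 12.4 grip 61.0
[ 0.59894785 -0.09858766  0.08342045] [ 1.02575985e-03  6.55254298e-02  9.97850366e-01 -1.14108620e-04]
```

```bash
python3 - <<'E'
from fit import *
import fit
def sil2(d,poly,h,x,y,th,z0):
    c,s=np.cos(th),np.sin(th); M=np.array([[c,s],[-s,c]])
    k=np.array([127/136,99/108]); q=np.vstack([poly,poly,poly*k])@M+[x,y]; n=len(poly)
    P=np.c_[q,np.r_[np.full(n,z0),np.full(n,z0+.008),np.full(n,z0+.016)]]@d["R"].T+d["t"]
    return cv2.convexHull(((P/P[:,2:])@d["intrinsics"].T)[:,:2].astype(np.float32))
fit.sil=sil2
for n,t in(("g5top",22),("g5top",30),("g5top",38),("g3side",22),("g3side",28),("g3side",36)):
    d=dict(np.load(n+".npz")); f=d["frame"].astype(int); x,ff,a=fit.fit(d,tray_poly(),0,(.599,.085,.11),mask=(f[...,2]-f[...,0])<t); print(n,t,np.round(x,1),ff,a)
E
python3 plan.py "~ ~ 140 ~ 4; 599.4 85.3 130 96.6 6"
```

```text
g5top 22 [600.2  83.6   6.1] 77.21568627450979 2653.0
g5top 30 [599.8  83.1   6. ] 55.576470588235296 2693.0
g5top 38 [600.1  83.2   6.5] 51.6313725490196 2717.0
g3side 22 [599.3  86.3   7.1] 117.65882352941176 1653.0
g3side 28 [598.2  87.4   6.8] 98.55686274509803 1677.0
g3side 36 [598.   87.9   7.6] 79.1450980392157 1698.0
t 23.35 meas-cmd mm [ 1.  -0.6  1.4] deg 0.12 q6 -0.16 F [-0.7  1.   6.1] gap 12.4 grip 61.0
[[[0.0, 0.0, -0.029, 0.0, 0.0, 0.0], [0.0, 0.0, -0.058, 0.0, 0.0, 0.0], [0.0, 0.0, -0.087, 0.0, 0.0, 0.0], [0.0, 0.0, -0.116, 0.0, 0.0, 0.0], [0.0075, 0.0606, -0.1126, 0.0, 0.0, -0.0065]]]
[[[0.0051, 0.0609, 0.0033, 0.0, 0.0, -0.0066], [0.0101, 0.1218, 0.0067, 0.0, 0.0, -0.0131], [0.0152, 0.1827, 0.01, 0.0, 0.0, -0.0196], [0.0202, 0.2436, 0.0133, 0.0, 0.0, -0.0262], [0.0252, 0.3045, 0.0167, 0.0, 0.0, -0.0327]]]
```

>>> carry_out --increments '[[[0,0,-0.029,0,0,0],[0,0,-0.058,0,0,0],[0,0,-0.087,0,0,0],[0,0,-0.116,0,0,0],[0.0075,0.0606,-0.1126,0,0,-0.0065]]]'

```text
clock: 23.98
tcp_pos: [0.6, -0.0696, 0.1411]
orientation: [0.002, 0.046, 0.999, -0.001]
wrist_force: [1.5, 0.6, -1.9]
finger_gap: 0.0126
grip_force: 60.0
```

>>> carry_out --increments '[[[0.0051,0.0609,0.0033,0,0,-0.0066],[0.0101,0.1218,0.0067,0,0,-0.0131],[0.0152,0.1827,0.01,0,0,-0.0196],[0.0202,0.2436,0.0133,0,0,-0.0262],[0.0252,0.3045,0.0167,0,0,-0.0327]]]'

```text
clock: 24.6
tcp_pos: [0.5997, 0.0858, 0.131]
orientation: [0.0, -0.058, 0.998, 0.0]
wrist_force: [-0.1, -0.4, -2.1]
finger_gap: 0.0127
grip_force: 59.9
```

```bash
python3 plan.py "~ ~ 103 ~ 4;~ ~ ~ ~ 1"; python3 snap.py g6 side 600 85 80 50 0 top 600 85 80 50 0
python3 - <<'E'
from fit import *
from workcell import env
s=env.get_state(); print(s["tcp_pos"],s["orientation"])
for n in("g6side","g6top"):
    d=dict(np.load(n+".npz"))
    for z in(.096,): print(n,fit(d,tray_poly(),.011,(.599,.085,.11),z0=z+.0005))
E
```

```text
t 24.6 meas-cmd mm [0.3 0.6 1. ] deg 0.08 q6 -0.11 F [-0.1 -0.4 -2.1] gap 12.7 grip 59.9
[[[0.0, 0.0, 0.0135, 0.0, 0.0, 0.0], [0.0, 0.0, 0.027, 0.0, 0.0, 0.0], [0.0, 0.0, 0.0405, 0.0, 0.0, 0.0], [0.0, 0.0, 0.054, 0.0, 0.0, 0.0], [0.0, 0.0, 0.054, 0.0, 0.0, 0.0]]]
side 181 198
top 237 117
[0.59935833 0.087672   0.13078207] [ 5.57040384e-05 -5.95694020e-02  9.98224013e-01  5.49944781e-04]
g6side (array([586.73649905, 149.72574695,   9.23523784]), np.float64(6531.607843137254), np.float32(8274.0))
g6top (array([578.8975882 , 129.80793598, -19.13828697]), np.float64(15322.66274509804), np.float32(18379.0))
```

View pics/g6.png

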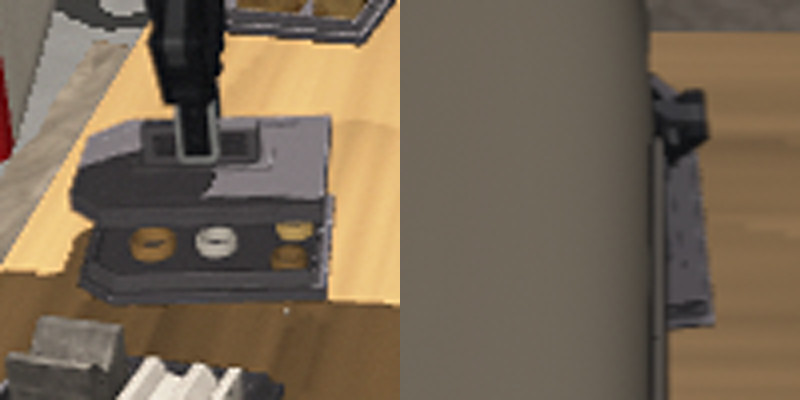

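The cover hovers over the ring tray, cut corners to the left over cut corners, edges in line. I'll lower it and watch the force.

>>> carry_out --increments '[[[0,0,0.0135,0,0,0],[0,0,0.027,0,0,0],[0,0,0.0405,0,0,0],[0,0,0.054,0,0,0],[0,0,0.054,0,0,0]]]'

```text
clock: 25.32
tcp_pos: [0.599, 0.0845, 0.1024]
orientation: [-0.001, -0.057, 0.998, 0.0]
wrist_force: [-0.3, -0.2, -1.9]
finger_gap: 0.0127
grip_force: 59.9
```

>>> carry_out --increments '[[[0,0,0.004,0,0,0],[0,0,0.008,0,0,0],[0,0,0.012,0,0,0],[0,0,0.014,0,0,0],[0,0,0.014,0,0,0]]]'

```text
clock: 25.95
tcp_pos: [0.5996, 0.0849, 0.0962]
orientation: [-0.0, -0.058, 0.998, 0.0]
wrist_force: [-0.2, -0.6, -1.9]
finger_gap: 0.0127
grip_force: 59.9
```

>>> carry_out --increments '[[[0,0,0.003,0,0,0],[0,0,0.006,0,0,0],[0,0,0.008,0,0,0],[0,0,0.008,0,0,0],[0,0,0.008,0,0,0]]]'

```text
clock: 26.58
tcp_pos: [0.5997, 0.0849, 0.0923]
orientation: [0.0, -0.058, 0.998, 0.0]
wrist_force: [0.3, -0.9, -1.2]
finger_gap: 0.0122
grip_force: 59.9
```

>>> carry_out --increments '[[[0,0,0.002,0,0,0],[0,0,0.003,0,0,0],[0,0,0.003,0,0,0],[0,0,0.003,0,0,0]]]'

```text
clock: 27.08
tcp_pos: [0.5998, 0.0849, 0.0914]
orientation: [0.0, -0.058, 0.998, 0.0]
wrist_force: [-2.2, -0.6, 5.4]
finger_gap: 0.0124
grip_force: 60.7
```

>>> carry_out --increments '[[[0,0,0.002,0,0,0],[0,0,0.002,0,0,0],[0,0,0.002,0,0,0]]]'

```text
clock: 27.45
tcp_pos: [0.5998, 0.0849, 0.0913]
orientation: [0.001, -0.058, 0.998, -0.0]
wrist_force: [-4.6, -0.9, 11.4]
finger_gap: 0.0124
grip_force: 61.8
```

>>> carry_out --increments '[[[0,0,0,0,0,0],[0,0,0,0,0,0],[0,0,0,0,0,0],[0,0,-0.06,0,0,0],[0,0,-0.12,0,0,0]]]' --jaw 0.5

```text
clock: 28.08
tcp_pos: [0.5992, 0.0848, 0.1497]
orientation: [-0.001, -0.058, 0.998, 0.0]
wrist_force: [0.3, -0.1, 0.3]
finger_gap: 0.0427
grip_force: 0.0
```

>>> carry_out --increments '[[[0.05,0,-0.05,0,0,0],[0.12,0.1,-0.1,0,0,0],[0.2,0.2,-0.12,0,0,0],[0.28,0.3,-0.12,0,0,0],[0.3,0.4,-0.12,0,0,0]]]'

```text
clock: 28.7
tcp_pos: [0.4255, 0.267, 0.2102]
orientation: [0.0, -0.057, 0.998, 0.0]
wrist_force: [1.1, 0.4, 0.1]
finger_gap: 0.0427
grip_force: 0.0
```

```bash
python3 snap.py g7 side 600 85 60 50 0 top 600 0 60 95 0
python3 - <<'E'
from fit import *
import cv2
for n in("g7side","g7top"):
    d=dict(np.load(n+".npz")); P,ok=cloud(d)
    try: print(n,fit(d,tray_poly(),.019,(.599,.085,.11)))
    except Exception as e: print(e)
    q=P[ok&(np.hypot(P[...,0]-.599,P[...,1]-.085)<.05)&(P[...,2]>.055)&(P[...,2]<.074)]
    A=np.c_[q[:,0]-.599,q[:,1]-.085,np.ones(len(q))]; print("plate plane",len(q),np.round(np.linalg.lstsq(A,q[:,2],rcond=None)[0],4))
E
```

```text
side 182 205
top 230 75
g7side (array([598.35544464,  86.44877668,   7.85362716]), np.float64(100.58431372549019), np.float32(1828.0))
plate plane 553 [ 0.0029 -0.0172  0.0667]
g7top (array([600.21658748,  84.09128981,   6.6371828 ]), np.float64(78.92549019607843), np.float32(2768.0))
plate plane 1286 [-0.0001 -0.0016  0.0681]
```

View pics/g7.png

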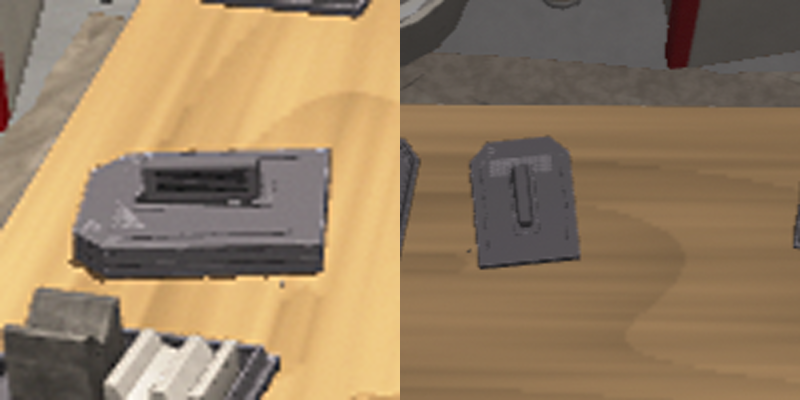

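The cover sits level on the ring tray, with the plate top at about 67 mm as expected when fully down. I'll do a quick check of the vee and brick heights, then hand in.

Run:
```python
from meas import *
for f,n,x,y,lo in(("g7side","vee",.629,.258,.085),("g7top","vee",.629,.258,.085),("g7top","brick",.627,-.27,.066),("g7side","brick",.627,-.27,.066)):
    P,ok=cloud(np.load(f+".npz")); q=P[ok&(abs(P[...,0]-x)<.021)&(abs(P[...,1]-y)<.018)&(P[...,2]>lo)]
    if len(q)<10: print(f,n,len(q)); continue
    A=np.c_[q[:,:2]-[x,y],np.ones(len(q))]; print(f,n,len(q),np.round(np.linalg.lstsq(A,q[:,2],rcond=None)[0],3),np.round(np.percentile(q[:,2],[50,90]),4))
from workcell import env
print(env.get_state()["qvel"].round(3)); print(env.hand_in())
```

```text
g7side vee 286 [ 0.004 -0.044  0.094] [0.0943 0.0998]
g7top vee 278 [0.009 0.139 0.096] [0.096  0.1029]
g7top brick 265 [ 0.027 -0.064  0.075] [0.0753 0.0785]
g7side brick 79 [-0.014 -0.111  0.072] [0.0723 0.0741]
[-0.077  0.011  0.004 -0.005 -0.046 -0.066]
the job is handed in; nothing more can be done
None
```

The job is handed in: both rings, the brick and the vee (groove up) are in their trays, and the cover is fully down on the ring tray with cut corners matched, at about 29 s of the 109 s allowed.

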